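# Roll a specimen jar up the infeed gutter into the label reader's cradle and start the scan

## Task

With the fingertips only, push the orange-capped specimen jar up the sloped gutter of the label reader until it drops into the cradle at the top, against the reader's face, where it stays by itself and doesn't roll back. Then press the green scan button on top of the reader fully down and let go. Don't pick the jar up, and leave the other things on the bench where they are.

Things in the scene. Friction and masses are not known exactly. Their poses are not given: they have to be found in the camera images.
- reader: White label reader fixed to the bench, a sloped infeed gutter before it. Origin on the bench under the gutter; x points level along the gutter, uphill, towards the reader; y across to the left; z up. Gutter: 68 mm wide inside, blue side walls 4 mm thick and 12 mm above its aluminium floor. Reader's box: from x = 103 to 193 mm, 110 mm wide, 80 mm high. Base plate: x = -188 to 148 mm, 6 mm high.
- ramp_low (a point): Middle of the low end of the gutter's sloped floor, at x = -134 mm, height 19 mm in the reader's frame. A blue lip across it, 4 mm thick and 8 mm high, holds the jar at the start. Beyond the lip, downhill, there is free room for a fingertip above the low base plate. Axes as the reader's.
- ramp_top (a point): Middle of the crest, the upper edge of the sloped floor, at x = 60 mm, height 46 mm in the reader's frame; the floor climbs to it straight at 8 degrees (0.14 rad). Its x axis points up along the slope, y across the gutter, z square to the slope. Past the crest the floor drops by a step of 6 mm into the cradle.
- cradle (a point): Where the middle of the jar lies once in the cradle (1.5 mm of play either way along the gutter): x = 77.5 mm, height 64 mm in the reader's frame. Axes as the reader's. The cradle has a level dark floor at height 40 mm from the crest (x = 60 mm) to the reader's upright face (x = 103 mm), and side walls up to height 58 mm.
- jar: The work: jar lying on its side across the gutter, white with a paper band and an orange cap at its +y end; a cylinder 48 mm in diameter, 62 mm long, 60 to 130 g, that rolls freely. Origin at its middle, on its axis; y along its axis; x and z turn as it rolls. At the start it rests on the gutter's low lip, its middle at x = -114 mm, height 46 mm in the reader's frame.
- scan_top (a point): Middle of the top of the green scan button, 32 mm in diameter, on a black housing on the reader's roof, 150 mm along x and 20 mm to the right (-y) of the reader's origin. It is pressed straight down.
- scan (a joint): Travel of the scan button: 0 when up, 0.006 m when fully down; a spring returns it, fully down takes about 5 N.
- spare_jar: Bystander: an identical jar with a blue cap, standing upright on the bench on the gutter's +y side; 48 mm in diameter, 62 mm tall; origin at its middle.
- timer: Bystander: flat grey timer 75 x 58 x 16 mm lying on the bench; origin at the middle of its underside.
- tube_block: Bystander: yellow microtube block 115 x 70 x 28 mm with a few red tubes up to 37 mm high; origin at the middle of its underside.
Mind the look-alikes: they are no part of the job. What is shaped like the jar but yellow is not meant.

How it is judged:
By the outcome, as a careful person would: the job done as asked, in the order asked, and still so for the second after the job is handed in, with the robot touching nothing.
It also fails if it takes over 51 s, if anything falls off the work surface, if the arm or the gripper's body presses on something with over 40 N, if the wrist force passes 120 N, or if a joint passes its speed limit or range.

## Robot

A 7-joint arm with a two-finger parallel gripper is mounted at the origin on the work surface. World frame = base frame: x ahead of the robot, y to its left, z up, the work surface at z = 0. Lengths are in m, angles in rad, forces in N, time in s.
With the tool pointing down it reaches from about 0.4 to 0.875 m from the base axis. Payload 19.3 kg.
Tool frame: the origin (TCP) lies midway between the tips of the shut fingers; the grasp point (between the pads) lies 19 mm behind it; z points along the fingers, y is the line along which they close (so a half turn about z gives the same grasp; the last joint's range is limited). The gripper opens to 85 mm and grips with 20 to 120 N. Pads are 22 mm wide; open, the fingers measure 114 mm over their backs; the gripper's body (76 mm by 85 mm) begins 54 mm behind the grasp point. The pads swing forward as they close: fully open they stand 13 mm farther back than shut.
Start: joints at [-1.297, 0.521, -0.036, 1.599, 0.021, 1.021, -0.113], TCP at [0.211, 0.588, 0.231] pointing down, gripper open.
Joint ranges: [-2.91, 2.91], [-0.3, 2.13], [-1.5, 1.42], [0.17, 2.43], [-1.26, 4.41], [0.16, 1.93], [-2.52, 2.52]. Speed limits (rad/s): [1.89, 1.89, 2.39, 2.39, 3.01, 3.01, 3.01].

## Interface

Orientations are given as [roll, pitch, yaw] about the fixed x, y, z axes, in that order (R = Rz(yaw) Ry(pitch) Rx(roll)).
In Python, from workcell import * gives the robot as it stands. The module is installed in compiled form; this text tells all that it offers.
- The arm moves only by the tool play_rows, never from a script. Its argument "deltas" is a list of rows, each a list of 7 numbers: the shift along the tool's x, y, z in units of 500 mm (1.0 is 500 mm), then the turn, a rotation vector about the tool's x, y, z in units of 120 degrees (1.0 is 120 degrees), then the closure, from 0 (fully open) to 1 (shut). A call has 1 to 10 rows; each row is the pose to reach, as a shift and turn from the pose commanded when the call began, along the tool's axes at that moment; what a row does not reach only later rows make up. A row lasts 1/10 s, in which the tool goes at most 50 mm and 8.59 degrees, less where a joint would pass 70% of its speed; a pose out of reach is approached as far as the arm can. A call with a number of a shift or a turn outside -1 to 1 is refused whole. A call with a gripper value outside its range is refused whole. The fingers move at their own pace and stop on an object; "newtons" is the grip in N (left out, the last holds). Time passes only in rows, so rows that repeat a pose let the fingers close. It gives the time, the measured TCP pose, the force, the opening and the grip force at its end, in the units of the state.
- observe(): the state, without advancing time (a new reading comes with each control period).
- grab_frame(name): name is "scene" or "top"; returns the picture (400x640x3 uint8, red, green, blue); there is no depth.
- get_calibration(name): a dict with "fovy" (degrees; the focal length in pixels is half the picture's height over the tangent of half this angle, whatever the lens; pixels are square), "cx", "cy" (the principal point, pixels), "xyz" and "rotation" of the camera in the world. Camera axes: x right, y down, z forward; pixel columns grow to the right and rows downward; lengths in m; the calibration is good to about 2 mm. A picture is of the moment at which its call begins. get_calibration takes no time and is no camera call.
- job_done(): hands the job in; it is judged then, once.
The state is a dict: "clock": time; "qpos": joint angles; "qd": joint speeds; "joint_efforts": joint torques, N m; "position": TCP position; "tool_rot": TCP orientation; "force": force on the tool from outside, world axes, zero at the start; "moment": the same for the moment, N m; "grip_width": finger opening in m; "finger_force": force on a finger pad.
Only numpy, scipy, OpenCV 4.12 (cv2) and the standard library are available. Lean on these libraries where they do the work, as an engineer would, in place of code of your own. Each camera call takes 0.05 s, during which the arm holds its last target. There are 200 camera calls.

## Working session

There is one attempt and no reset: what is moved stays moved. The work goes in short steps, Python scripts to look and compute and a tool call to move; the robot and the scene stay as the last step left them, time stands still between calls to the robot, and variables do not carry over. Pictures are saved under pics/ and viewed, at most 11 in all, crops included, and the job is handed in when it is done.

Besides the shell and the picture viewer there is one more tool, called as name(argument=value, ...), one argument or row to a line, values as JSON. play_rows: Moves the arm, as the interface text tells. Its arguments: {"type":"object","properties":{"deltas":{"type":"array"},"newtons":{"type":"number"}},"required":["deltas"]}

```bash
mkdir -p pics; python3 - <<'E'
from workcell import *
import cv2
for n in("scene","top"):
    f=grab_frame(n); cv2.imwrite(f"pics/{n}0.png",f[:,:,::-1]); print(n,get_calibration(n),f.shape)
print(observe())
E
```

```text
scene {'fovy': 51.216975915413315, 'cx': 323.4827443283459, 'cy': 208.28551534482017, 'xyz': array([ 0.85111884, -0.38536185,  0.66501055]), 'rotation': array([-2.53404603,  0.00631905,  0.64105347])} (400, 640, 3)
top {'fovy': 56.62167709613201, 'cx': 315.00000666959124, 'cy': 199.53278268336425, 'xyz': array([ 0.58787868, -0.06344135,  0.83039987]), 'rotation': array([-3.09715582, -0.00726138, -1.58129474])} (400, 640, 3)
{'clock': 0.1, 'qpos': array([-1.29721172,  0.52197471, -0.03632737,  1.59991421,  0.02120624,
        1.02108891, -0.11278262]), 'qd': array([-0.00070762,  0.00040261, -0.00145271, -0.00115924, -0.00021919,
        0.00091919, -0.00038273]), 'joint_efforts': array([ 4.04512612e-03, -9.28486419e+01,  1.98405616e+00, -3.70536947e+01,
        1.80817873e-02,  5.37348838e-03,  5.70635507e-06]), 'position': array([0.21059464, 0.58815148, 0.23078381]), 'tool_rot': array([-3.14059536e+00,  7.37645715e-05,  2.79781703e+00]), 'force': array([-0.97657211, -0.06691265, -0.11797091]), 'moment': array([ 0.01014571,  0.03128977, -0.02124181]), 'finger_force': 0.0, 'grip_width': 0.0852402818767201}
```

View pics/top0.png

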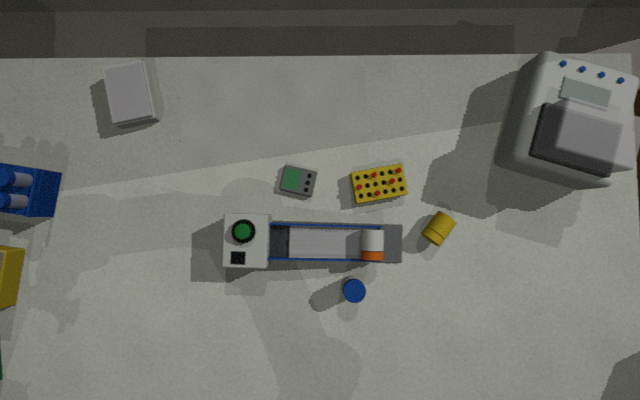

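View pics/scene0.png

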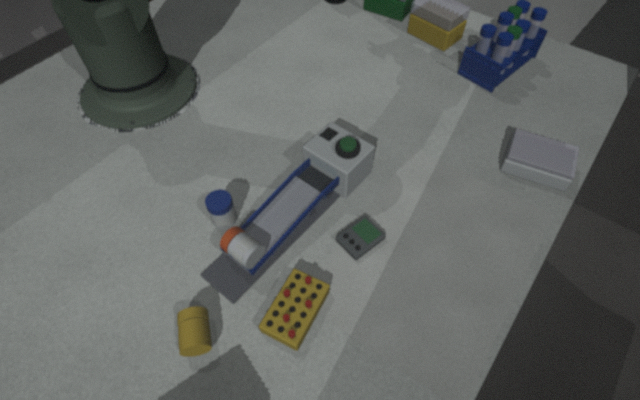

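The top view shows the gutter running from the reader (button at 243,231) right to the jar at (372,245), so uphill is world +y. The spare jar is at (354,290), the yellow decoy at (438,228). The scene view agrees, with the jar at (240,247) and the button at (347,147). I'll zoom in for keypoints.

```bash
python3 - <<'E'
import cv2,numpy as np
a=cv2.imread("pics/top0.png"); c=cv2.resize(a[200:285,215:415],None,fx=4,fy=4,interpolation=cv2.INTER_CUBIC)
b=cv2.imread("pics/scene0.png"); d=cv2.resize(b[110:310,195:395],None,fx=3,fy=3,interpolation=cv2.INTER_CUBIC)
c=cv2.convertScaleAbs(c,alpha=1.5);d=cv2.convertScaleAbs(d,alpha=1.5)
cv2.imwrite("pics/topz.png",c);cv2.imwrite("pics/scenez.png",d)
for n,im,r in(("top",a,(200,285,215,415)),("scene",b,(110,310,195,395))):
    h=cv2.cvtColor(im,cv2.COLOR_BGR2HSV)
    for k,lo,hi in(("green",(45,100,60),(85,255,255)),("orange",(3,150,100),(14,255,255)),("blue",(105,120,40),(125,255,255))):
        m=np.zeros(h.shape[:2],np.uint8);m[r[0]:r[1],r[2]:r[3]]=cv2.inRange(h,lo,hi)[r[0]:r[1],r[2]:r[3]]
        N,l,s,ce=cv2.connectedComponentsWithStats(m)
        for i in range(1,N):
            if s[i,4]>25: print(n,k,s[i],ce[i].round(1),np.round(cv2.minAreaRect(np.argwhere(l==i)[:,::-1].astype(np.float32)),1) if 0 else "")
E
```

```text
top green [235 224  16  15 193] [242.2 230.8] 
top orange [366 252  17   9 137] [374.1 255.6] 
top blue [270 223 111   6 241] [323.5 225. ] 
top blue [268 257  97   4 210] [311.6 258.9] 
top blue [344 279  19   6  81] [353.2 282. ] 
scene green [340 138  16  13  96] [347.7 144.3] 
scene orange [221 229  16  21 143] [227.3 237.9] 
scene blue [247 160  62  63 198] [276.8 191.4] 
scene blue [250 178  88  96 378] [296.3 222.5] 
scene blue [206 191  25  24 451] [218.  201.7]
```

View pics/topz.png

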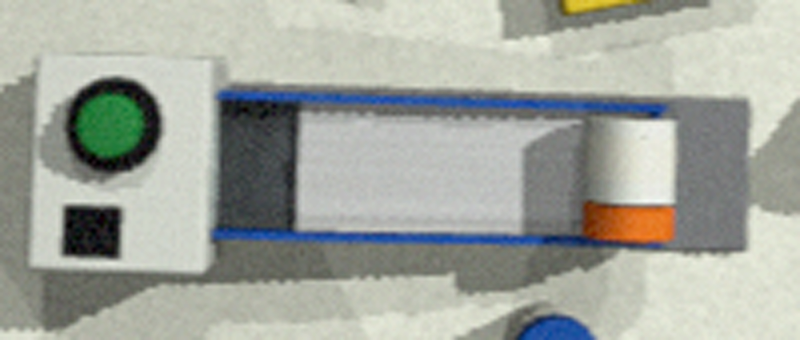

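View pics/scenez.png

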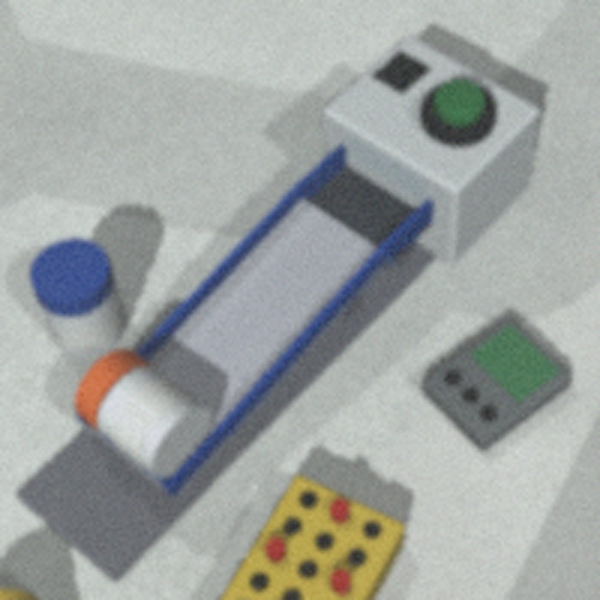

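The zoomed top view shows the roof corners, crest edges at crop u≈297, and the plate's low end at u≈748. The zoomed scene view shows the front roof corners at (327,112) and (455,193), and the plate end at (18,490)–(115,580). I'll cast these onto their known heights and fit a planar pose.

```bash
cat >h.py <<'E'
import numpy as np
from scipy.spatial.transform import Rotation as R
from workcell import *
H={"top":400,"scene":400}
def ray(n,u,v):
    c=get_calibration(n); f=200/np.tan(np.radians(c["fovy"]/2))
    d=R.from_euler("xyz",c["rotation"]).as_matrix()@np.array([(u-c["cx"])/f,(v-c["cy"])/f,1]); return c["xyz"],d
def cast(n,u,v,z):
    o,d=ray(n,u,v); return o+d*(z-o[2])/d[2]
def tri(p,q):
    a,d=ray("top",*p); b,e=ray("scene",*q)
    s,*_=np.linalg.lstsq(np.c_[d,-e],b-a,rcond=None); P=a+d*s[0];Q=b+e*s[1]
    return (P+Q)/2,np.linalg.norm(P-Q)
E
python3 - <<'E'
from h import *
K={"top":[(40,55,193,-55,80),(221,58,103,-55,80),(31,268,193,55,80),(211,272,103,55,80),(747.5,174.5,-188,0,6),(297,112,60,-34,46),(296,231,60,34,46)],
"scene":[(327,112,103,55,80),(455,193,103,-55,80),(66.5,535,-188,0,6),(543,90,193,-55,80)]}
def fit(W,L):
    a=L.mean(0);b=W.mean(0);l=(L-a)@[1,1j];w=(W-b)@[1,1j]
    y=np.angle((np.conj(l)*w).sum()); r=np.array([[np.cos(y),-np.sin(y)],[np.sin(y),np.cos(y)]])
    t=b-r@a; return t,y,r
A=[];B=[]
for n,k in K.items():
    W=[];L=[]
    for u,v,x,y,z in k:
        p=(215+u/4-.4,200+v/4-.4) if n=="top" else (195+u/3-.33,110+v/3-.33)
        W.append(cast(n,*p,z/1000)[:2]);L.append((x/1000,y/1000))
    W=np.array(W);L=np.array(L);A.append(W);B.append(L);t,y,r=fit(W,L);print(n,t,y,"\n",((W-t-L@r.T)*1000).round(1))
t,y,r=fit(np.vstack(A),np.vstack(B));print(t,y)
g,e=tri((242.2,230.8),(347.7,144.3));print("button",g,e,t+r@[.15,-.02])
for X in(-.15,-.114,-.19,.06,.0775): print(X,t+r@[X,0])
# sidewalls from jar
print("jar",(cast("top",215+630/4,200+178/4,.07)[:2]-t)@r)
for n,p,z in(("spare",(354,290),.062),("decoy",(438,228),.03),("timer",(298,181),.016),("block",(379,183),.028)): print(n,(cast("top",*p,z)[:2]-t)@r)
E
```

```text
top [ 0.53288652 -0.07562723] 1.5263301491713093 
 [[-1.3 -1.4]
 [ 0.3 -2.7]
 [ 2.1 -1.8]
 [ 3.  -2. ]
 [ 1.1  3.1]
 [-5.4  3.4]
 [ 0.2  1.4]]
scene [ 0.53448454 -0.07240792] 1.543090029002421 
 [[ 7.3 -2.3]
 [ 0.7 -5.4]
 [-2.6 -0.5]
 [-5.3  8.2]]
[ 0.53369795 -0.07442462] 1.5345718289422576
button [0.5598442  0.07530392 0.09270531] 0.0008088074868832787 [0.55911732 0.07475265]
-0.15 [ 0.52826546 -0.22432621]
-0.114 [ 0.52956926 -0.18834983]
-0.19 [ 0.5268168  -0.26429997]
0.06 [ 0.53587094 -0.01446398]
0.0775 [0.53650473 0.00302454]
jar [-0.11142353  0.0011111 ]
spare [-0.07650569  0.09554589]
decoy [-0.25862434 -0.03497192]
timer [ 0.0463947  -0.12992492]
block [-0.12990855 -0.12909088]
```

play_rows(
  deltas=[
    [-0.745,-0.665,0,0,0,0.605,0.68],
    [-0.745,-0.665,0,0,0,0.605,0.68],
    [-0.745,-0.665,0,0,0,0.605,0.68],
    [-0.745,-0.665,0,0,0,0.605,0.68],
    [-0.745,-0.665,0,0,0,0.605,0.68],
    [-0.745,-0.665,0,0,0,0.605,0.68],
    [-0.745,-0.665,0,0,0,0.605,0.68],
    [-0.745,-0.665,0,0,0,0.605,0.68],
    [-0.745,-0.665,0,0,0,0.605,0.68],
    [-0.745,-0.665,0,0,0,0.605,0.68],
  ],
)

```text
clock: 1.1
position: [0.4498, 0.148, 0.2314]
tool_rot: [3.141, -0.0, 1.528]
force: [1.4, 0.4, 0.7]
grip_width: 0.0275
finger_force: 0.0
```

play_rows(
  deltas=[
    [-0.776,0.184,0,0,0,0,0.68],
    [-0.776,0.184,0,0,0,0,0.68],
    [-0.776,0.184,0,0,0,0,0.68],
    [-0.776,0.184,0,0,0,0,0.68],
    [-0.776,0.184,0,0,0,0,0.68],
    [-0.776,0.184,0,0,0,0,0.68],
    [-0.776,0.184,0,0,0,0,0.68],
    [-0.776,0.184,0,0,0,0,0.68],
    [-0.776,0.184,0.2,0,0,0,0.68],
    [-0.776,0.184,0.2,0,0,0,0.68],
  ],
)

```text
clock: 2.1
position: [0.5259, -0.2434, 0.1304]
tool_rot: [3.139, 0.001, 1.528]
force: [1.3, 0.2, -0.9]
grip_width: 0.0276
finger_force: 0.0
```

```bash
python3 - <<'E'
from h import *
import cv2
s=observe();print(s["position"],s["tool_rot"],s["force"])
c,q=np.cos(1.53),np.sin(1.53);d=s["position"][:2]-[.533,-.0755];print("reader",d@[c,q],d@[-q,c])
a=grab_frame("top")[190:300,240:470,::-1];b=grab_frame("scene")[150:320,150:400,::-1]
cv2.imwrite("pics/a.png",np.vstack([cv2.resize(a,(580,277)),cv2.resize(b,(580,323))][:2]))
E
```

```text
[ 0.52586119 -0.24336645  0.13040516] [3.13945147e+00 1.03031017e-03 1.52833035e+00] [ 1.32510105  0.2487972  -0.9326504 ]
reader -0.1680179330286278 0.0002864355282545198
```

View pics/a.png

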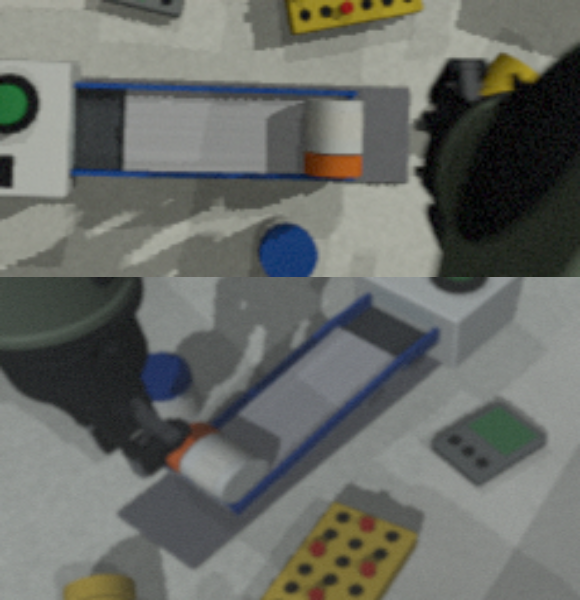

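The arm hangs beyond the low end of the gutter, with the jar and bystanders untouched. Next I lower the tips behind the jar.

play_rows(
  deltas=[
    [0,0,0.08,0,0,0,0.68],
    [0,0,0.15,0,0,0,0.68],
    [0,0,0.19,0,0,0,0.68],
    [0,0,0.19,0,0,0,0.68],
    [0,0,0.19,0,0,0,0.68],
  ],
)

```text
clock: 2.7
position: [0.5266, -0.2419, 0.0383]
tool_rot: [3.14, 0.0, 1.531]
force: [-0.8, -0.3, 0.9]
grip_width: 0.0273
finger_force: 0.0
```

```bash
python3 - <<'E'
from h import *
import cv2
s=observe();print(s["position"],s["force"])
b=grab_frame("scene")[200:320,160:320,::-1]
cv2.imwrite("pics/b.png",cv2.resize(b,(640,480),interpolation=2))
E
```

```text
[ 0.52658025 -0.24191219  0.03831415] [-0.78973416 -0.27453383  0.88091003]
```

View pics/b.png

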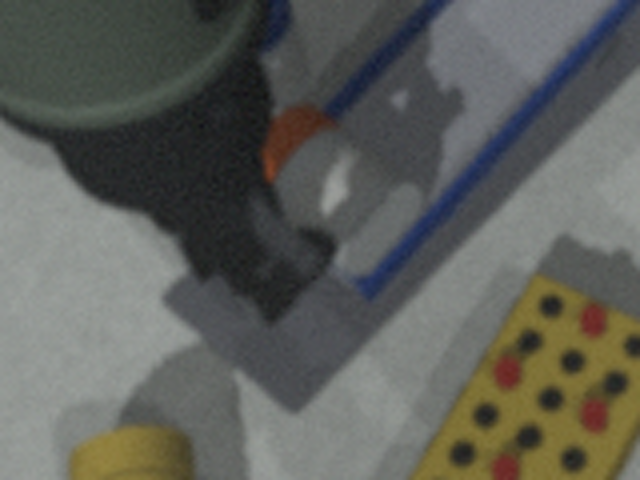

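The two tips stand just downhill of the jar over the base plate, at crop (300,250), and nothing is touched. Now I push slowly, following the slope.

play_rows(
  deltas=[
    [0.01,0,0.006,0,0,0,0.68],
    [0.02,0,0.006,0,0,0,0.68],
    [0.03,0,0.006,0,0,0,0.68],
    [0.04,0,0.005,0,0,0,0.68],
    [0.05,0,0.004,0,0,0,0.68],
    [0.06,0,0.003,0,0,0,0.68],
    [0.07,0,0.001,0,0,0,0.68],
    [0.08,0,-0.001,0,0,0,0.68],
  ],
)

```text
clock: 3.55
position: [0.5272, -0.2012, 0.0369]
tool_rot: [-3.142, 0.0, 1.531]
force: [-0.4, -1.2, 0.6]
grip_width: 0.0271
finger_force: 0.4
```

```bash
python3 - <<'E'
from h import *
import cv2
s=observe();print(s["position"],s["force"])
c,q=np.cos(1.53),np.sin(1.53);d=s["position"][:2]-[.533,-.0755];print("reader",d@[c,q],d@[-q,c])
def orange(n):
    h=cv2.cvtColor(grab_frame(n),cv2.COLOR_RGB2HSV);m=cv2.inRange(h,(3,130,50),(15,255,255))
    N,l,st,ce=cv2.connectedComponentsWithStats(m);return [(st[i,:5].tolist(),ce[i].round(1)) for i in range(1,N) if st[i,4]>25]
print(orange("top"),orange("scene"))
b=grab_frame("scene")[180:300,180:340,::-1]
cv2.imwrite("pics/c.png",cv2.resize(b,(640,480),interpolation=2))
E
```

```text
[ 0.52723087 -0.20121732  0.03688444] [-0.35712519 -1.19693374  0.62397545]
reader -0.1258480072540075 0.0006369449338561716
[([350, 250, 20, 11, 150], array([359.1, 255.1]))] [([305, 276, 7, 8, 32], array([307.8, 279.6])), ([283, 289, 7, 8, 34], array([286.2, 292.4])), ([305, 299, 7, 9, 37], array([308.1, 303.3])), ([283, 314, 7, 9, 38], array([286.1, 317.4])), ([288, 329, 7, 9, 40], array([291.2, 333. ]))]
```

View pics/c.png

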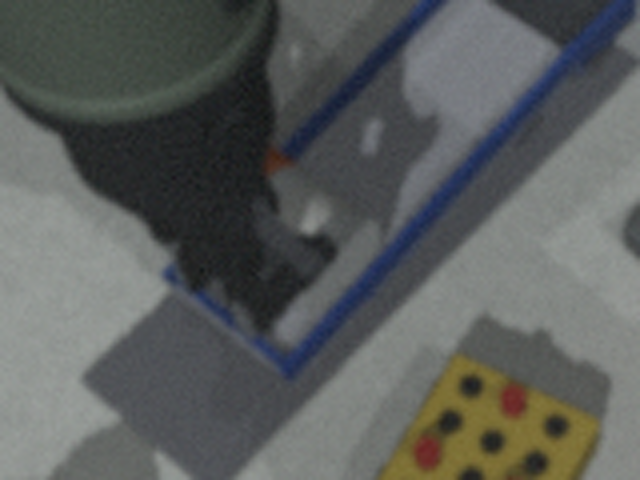

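The jar has left the lip and the tips are pushing it evenly (cap in the top view moved from column 374 to 359). I continue.

play_rows(
  deltas=[
    [0.012,0,-0.0017,0,0,0,0.68],
    [0.024,0,-0.0034,0,0,0,0.68],
    [0.036,0,-0.005,0,0,0,0.68],
    [0.048,0,-0.0067,0,0,0,0.68],
    [0.06,0,-0.0084,0,0,0,0.68],
    [0.072,0,-0.01,0,0,0,0.68],
    [0.084,0,-0.0118,0,0,0,0.68],
    [0.096,0,-0.0135,0,0,0,0.68],
    [0.108,0,-0.015,0,0,0,0.68],
    [0.12,0,-0.0168,0,0,0,0.68],
  ],
)

```text
clock: 4.7
position: [0.5296, -0.1411, 0.0452]
tool_rot: [-3.142, -0.0, 1.531]
force: [-0.4, -0.9, 0.3]
grip_width: 0.0273
finger_force: 0.4
```

play_rows(
  deltas=[
    [0.012,0,-0.0017,0,0,0,0.68],
    [0.024,0,-0.0034,0,0,0,0.68],
    [0.036,0,-0.005,0,0,0,0.68],
    [0.048,0,-0.0067,0,0,0,0.68],
    [0.06,0,-0.0084,0,0,0,0.68],
    [0.072,0,-0.01,0,0,0,0.68],
    [0.084,0,-0.0118,0,0,0,0.68],
    [0.096,0,-0.0135,0,0,0,0.68],
    [0.108,0,-0.015,0,0,0,0.68],
    [0.12,0,-0.0168,0,0,0,0.68],
  ],
)

```text
clock: 5.7
position: [0.5321, -0.0812, 0.0537]
tool_rot: [-3.142, 0.0, 1.531]
force: [0.5, -0.0, 0.6]
grip_width: 0.0269
finger_force: 0.4
```

```bash
cat >>h.py <<'E'
import cv2
def report():
    s=observe();print(s["clock"],s["position"],s["force"])
    c,q=np.cos(1.53),np.sin(1.53);d=s["position"][:2]-[.533,-.0755];print("tcp reader",d@[c,q],d@[-q,c])
    h=cv2.cvtColor(grab_frame("top"),cv2.COLOR_RGB2HSV);m=cv2.inRange(h,(3,130,50),(15,255,255))
    N,l,st,ce=cv2.connectedComponentsWithStats(m)
    for i in range(1,N):
        if st[i,4]>25:
            b=st[i];p=cast("top",b[0]+b[2]/2-.5,b[1]+b[3]/2,.065)[:2]-[.533,-.0755]
            print(b,ce[i].round(1),"cap reader",p@[c,q],p@[-q,c])
E
python3 -c "
from h import *
report()
b=grab_frame('scene')[120:270,190:390,::-1];cv2.imwrite('pics/d.png',cv2.resize(b,(640,480),interpolation=2))"
```

```text
5.7 [ 0.53206878 -0.0812398   0.05366242] [ 0.45919919 -0.00375384  0.59900092]
tcp reader -0.005773004572957349 0.0006963508721379262
```

View pics/d.png

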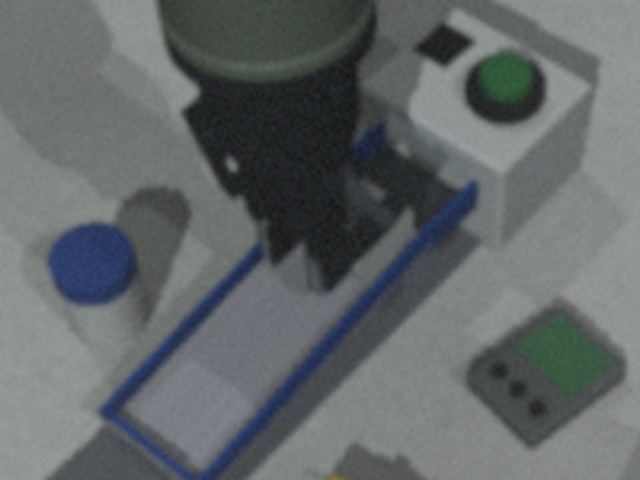

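The jar is hidden behind the fingers near the crest, and the gutter below is empty. I finish the push more slowly.

play_rows(
  deltas=[
    [0.012,0,-0.0017,0,0,0,0.68],
    [0.024,0,-0.0034,0,0,0,0.68],
    [0.034,0,-0.005,0,0,0,0.68],
    [0.042,0,-0.006,0,0,0,0.68],
    [0.05,0,-0.007,0,0,0,0.68],
    [0.058,0,-0.008,0,0,0,0.68],
    [0.066,0,-0.008,0,0,0,0.68],
    [0.073,0,-0.008,0,0,0,0.68],
    [0.08,0,-0.008,0,0,0,0.68],
    [0.08,0,-0.008,0,0,0,0.68],
  ],
)

```text
clock: 6.8
position: [0.5337, -0.0411, 0.0575]
tool_rot: [-3.141, -0.0, 1.531]
force: [0.1, 0.2, -0.1]
grip_width: 0.0277
finger_force: 0.0
```

```bash
python3 -c "
from h import *
report()
a=grab_frame('top')[190:310,210:410,::-1];b=grab_frame('scene')[120:240,250:450,::-1];cv2.imwrite('pics/e.png',cv2.resize(np.vstack([a,b]),(500,600),interpolation=2))"
```

```text
6.8 [ 0.53369299 -0.04114699  0.05754391] [ 0.09627361  0.23657156 -0.1106968 ]
tcp reader 0.034352689322283254 0.0007086745199091589
```

View pics/e.png

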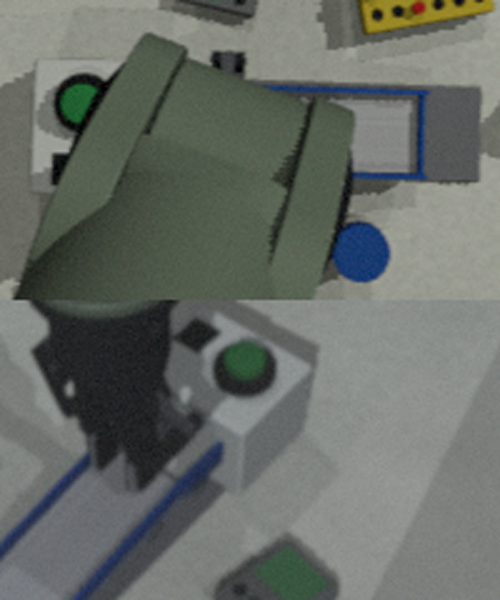

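The finger force has dropped to zero, which suggests the jar is in the cradle. I back off a little to check that nothing follows, then rise.

play_rows(
  deltas=[
    [-0.012,0,0.0017,0,0,0,0.68],
    [-0.024,0,0.003,0,0,0,0.68],
    [-0.036,0,0.003,0,0,0,0.68],
    [-0.048,0,0.003,0,0,0,0.68],
    [-0.048,0,0.003,0,0,0,0.68],
    [-0.048,0,0.003,0,0,0,0.68],
  ],
)

```text
clock: 7.55
position: [0.5327, -0.0658, 0.0561]
tool_rot: [3.142, -0.0, 1.53]
force: [-0.9, 0.7, -0.6]
grip_width: 0.0276
finger_force: 0.0
```

play_rows(
  deltas=[
    [0,0,-0.08,0,0,0,0.8],
    [0,0,-0.16,0,0,0,1],
    [-0.06,-0.1,-0.24,0,0,0,1],
    [-0.12,-0.2,-0.3,0,0,0,1],
    [-0.2,-0.25,-0.3,0,0,0,1],
    [-0.28,-0.25,-0.3,0,0,0,1],
    [-0.36,-0.25,-0.3,0,0,0,1],
    [-0.4,-0.25,-0.3,0,0,0,1],
    [-0.4,-0.25,-0.3,0,0,0,1],
  ],
)

```text
clock: 8.45
position: [0.3991, -0.2635, 0.2064]
tool_rot: [3.141, 0.001, 1.527]
force: [0.2, 0.4, -0.1]
grip_width: -0.0001
finger_force: 0.0
```

```bash
python3 -c "
from h import *
report()
a=grab_frame('top')[190:310,210:410,::-1];b=grab_frame('scene')[120:240,200:400,::-1];cv2.imwrite('pics/f.png',cv2.resize(np.vstack([a,b]),(500,600),interpolation=2))"
```

```text
8.45 [ 0.39908654 -0.26351096  0.20640755] [ 0.17499521  0.39092403 -0.12528952]
tcp reader -0.19331619101834704 0.12613400688246237
[268 249  23  10 202] [279.  253.9] cap reader 0.08010429371137938 0.02538282057357086
```

View pics/f.png

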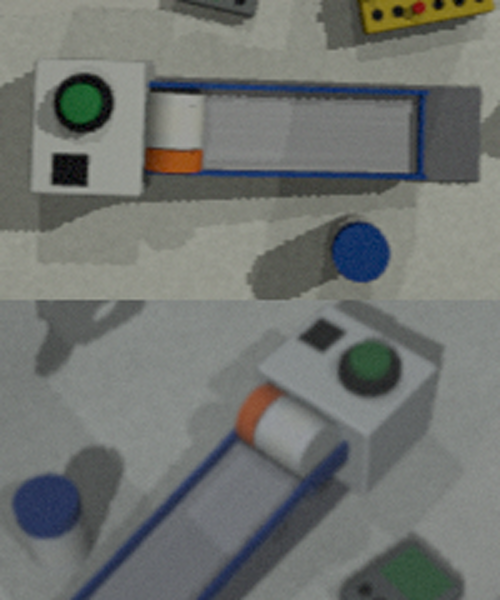

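The jar lies squarely in the cradle against the reader (cap at crop (175,161)). The button is at crop (83,103), and I move above it with the fingers shut.

play_rows(
  deltas=[
    [0.69,0.293,0,0,0,0,1],
    [0.69,0.293,0,0,0,0,1],
    [0.69,0.293,0,0,0,0,1],
    [0.69,0.293,0,0,0,0,1],
    [0.69,0.293,0,0,0,0,1],
    [0.69,0.293,0,0,0,0,1],
    [0.69,0.293,0,0,0,0,1],
    [0.69,0.293,0,0,0,0,1],
    [0.69,0.293,0.1,0,0,0,1],
    [0.69,0.293,0.16,0,0,0,1],
  ],
)

```text
clock: 9.6
position: [0.5588, 0.081, 0.1238]
tool_rot: [-3.14, -0.0, 1.535]
force: [-0.2, 0.2, -0.3]
grip_width: -0.0
finger_force: 0.0
```

play_rows(
  deltas=[
    [0,0,0.004,0,0,0,1],
    [0,0,0.01,0,0,0,1],
    [0,0,0.016,0,0,0,1],
    [0,0,0.022,0,0,0,1],
    [0,0,0.026,0,0,0,1],
    [0,0,0.03,0,0,0,1],
    [0,0,0.034,0,0,0,1],
    [0,0,0.034,0,0,0,1],
  ],
)

```text
clock: 10.4
position: [0.5599, 0.0783, 0.109]
tool_rot: [-3.141, 0.0, 1.531]
force: [-0.4, 0.4, -0.2]
grip_width: 0.0004
finger_force: 0.0
```

play_rows(
  deltas=[
    [-0.005,0,0.004,0,0,0,1],
    [-0.005,0,0.008,0,0,0,1],
    [-0.005,0,0.012,0,0,0,1],
    [-0.005,0,0.016,0,0,0,1],
    [-0.005,0,0.018,0,0,0,1],
    [-0.005,0,0.018,0,0,0,1],
  ],
)

```text
clock: 11.0
position: [0.5599, 0.0758, 0.1]
tool_rot: [-3.142, 0.0, 1.531]
force: [-0.6, -0.3, 2.8]
grip_width: 0.0003
finger_force: 1.3
```

play_rows(
  deltas=[
    [0,0,0.002,0,0,0,1],
    [0,0,0.004,0,0,0,1],
    [0,0,0.006,0,0,0,1],
    [0,0,0.006,0,0,0,1],
  ],
)

```text
clock: 11.4
position: [0.5599, 0.0758, 0.0971]
tool_rot: [3.142, 0.0, 1.531]
force: [-0.9, -1.0, 4.9]
grip_width: -0.0002
finger_force: 2.1
```

play_rows(
  deltas=[
    [0,0,0.002,0,0,0,1],
    [0,0,0.004,0,0,0,1],
    [0,0,0.004,0,0,0,1],
  ],
)

```text
clock: 11.7
position: [0.5601, 0.0757, 0.0958]
tool_rot: [3.141, -0.001, 1.53]
force: [-5.9, -1.2, 20.7]
grip_width: -0.0002
finger_force: 10.1
```

The force jumped from 5 to 21 N, so the button is at its stop. I let go and retreat.

play_rows(
  deltas=[
    [0,0,0,0,0,0,1],
    [0,0,-0.02,0,0,0,1],
    [0,0,-0.08,0,0,0,1],
    [0,0,-0.16,0,0,0,1],
    [0,0,-0.24,0,0,0,1],
    [0.1,-0.1,-0.3,0,0,0,1],
    [0.2,-0.15,-0.3,0,0,0,1],
    [0.3,-0.2,-0.3,0,0,0,1],
    [0.4,-0.2,-0.3,0,0,0,1],
    [0.4,-0.2,-0.3,0,0,0,1],
  ],
)

```text
clock: 12.7
position: [0.4664, 0.2834, 0.2454]
tool_rot: [-3.141, -0.001, 1.534]
force: [0.7, -0.6, -1.3]
grip_width: -0.0001
finger_force: 0.0
```

```bash
python3 -c "
from h import *
report()
a=grab_frame('top')[140:310,210:460,::-1];b=grab_frame('scene')[120:290,180:430,::-1];cv2.imwrite('pics/g.png',cv2.resize(np.vstack([a,b]),(440,600),interpolation=2))"
```

```text
12.7 [0.46642354 0.28342858 0.24542025] [ 0.7329067  -0.55412979 -1.3415154 ]
tcp reader 0.35591460818259907 0.08115997372165944
[268 249  23  10 203] [279.  253.9] cap reader 0.08010429371137938 0.02538282057357086
```

View pics/g.png

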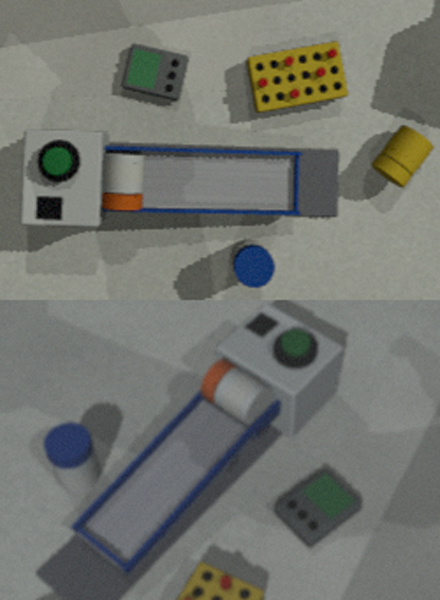

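The jar is unmoved in the cradle (cap at crop (123,201)), the button is up, and the bystanders are in place, so I hand in the job.

```bash
python3 -c "
from workcell import *
print(job_done())"
```

```text
the job is handed in; nothing more can be done
None
```

The jar lies in the cradle against the reader and stayed there after I backed off. I pressed the scan button down to its stop and released it, and handed the job in at about 12.8 s with the other items where they were.

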